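# Unlock the ball dish and hold it level over the mat

## Robot

A 6-joint arm with a two-finger parallel gripper is mounted at the origin on a cart in front of the work surface, level with it; the furniture and walls round the work are solid. World frame = base frame: x ahead of the robot, y to its left, z up, the work surface at z = 0. Lengths are in m, angles in degrees, forces in N, time in s.
With the tool pointing down it reaches from about 0.4 to 0.825 m from the base axis. Payload 7 kg.
Tool frame: the origin (TCP) lies on the centre line of the jaws, within the pads' length; the fingertips stand 8 mm ahead of it and the grasp point (between the pads) lies 11 mm behind it; z points along the fingers, y is the line along which they close (so a half turn about z gives the same grasp; the last joint's range is limited). The gripper opens to 88 mm and grips with 3 to 60 N. Pads are 19 mm wide; open, the fingers measure 130 mm over their backs; the gripper's body (78 mm by 193 mm) begins 47 mm behind the grasp point.
Start: joints at [-55.571, 20.546, 0.682, 0, -70.136, -16.507], TCP at [0.208, -0.642, 0.235] pointing down, gripper open.
Joint ranges: [-176.03, 176.03], [-82.01, 121.73], [-58.28, 71.71], [-173.87, 95.51], [-174.79, -0.11], [-173.66, 173.66]. Speed limits (degrees/s): [136.94, 136.94, 172.46, 180, 180, 180].

## Interface

Orientations are given as [roll, pitch, yaw] about the fixed x, y, z axes, in that order (R = Rz(yaw) Ry(pitch) Rx(roll)).
In Python, from plant import r gives the robot as it stands.
- The arm moves only by the tool carry_out, never from a script. Its argument "targets" is a list of rows, each a list of 6 numbers: the shift along the tool's x, y, z scaled (see below), then the turn, a rotation vector about the tool's x, y, z scaled (see below). A call has 1 to 5 rows; each row shifts and turns the commanded pose from where the row before left it, along the tool's axes as they then stand; what a row does not reach is not made up. The controller multiplies each number of a shift by 0.5 m and each number of a turn by 60 degrees. A row lasts 1/8 s, in which the tool goes at most 62.5 mm and 10.7 degrees, less where a joint would pass 70% of its speed; a pose out of reach is approached as far as the arm can. A call with a number of a shift or a turn outside -1 to 1 is refused whole. A call with a gripper value outside its range is refused whole. "hand" is the opening, from 0 (shut) to 1 (fully open), set as the call begins (left out, the last holds). The fingers move at their own pace and stop on an object; "squeeze" is the grip in N (left out, the last holds). Time passes only in rows, so rows that do not move let the fingers close. It gives the time, the measured TCP pose, the force, the opening and the grip force at its end, in the units of the state.
- r.get_state(): the state, without advancing time (a new reading comes with each control period).
- r.capture(name): name is "scene" or "top" or "wrist"; returns the picture (400x640x3 uint8, red, green, blue); there is no depth.
- r.camera_info(name): a dict with "K" (3x3 intrinsics, pixels), "distortion" ([k1, k2, p1, p2, k3] as OpenCV has them; the pictures are not rectified), "eye" and "attitude" of the camera in the world. Camera axes: x right, y down, z forward; pixel columns grow to the right and rows downward; lengths in m; the calibration is good to about 2 mm. A picture is of the moment at which its call begins: read the wrist's pose just before it. camera_info takes no time and is no camera call; for the wrist camera it gives the pose at the moment of the call.
- r.close_job(): hands the job in; it is judged then, once.
The state is a dict: "time_s": time; "joints": joint angles; "qd": joint speeds; "joint_torque": joint torques, N m; "tcp_pos": TCP position; "eef_rot": TCP orientation; "contact_force": force on the tool from outside, world axes, zero at the start; "moment": the same for the moment, N m; "gripper_width": finger opening in m; "gripper_force": force on a finger pad.
Only numpy, scipy, OpenCV 4.12 (cv2) and the standard library are available. Lean on these libraries where they do the work, as an engineer would, in place of code of your own. Each camera call takes 0.05 s, during which the arm holds its last target. There are 200 camera calls.

## Task

Press the red pad of the locking pawl down until the pawl is released, then grip the aluminium dish by its two black flats, turn it a full quarter turn counter-clockwise (seen from above) in its mount and lift it straight out. Carry it over the middle of the cork mat and finish there still holding it steady and level, between about 10 and 20 cm above the bench; the loose steel ball must stay in the middle of the dish all the time, and the other things are left alone.

Things in the scene. Friction and masses are not known exactly. Their poses are not given: they have to be found in the camera images.
- mount: fixed mount: blue plate 122x100x10 mm with steel hooks and pins, at most 24 mm high. Origin: at its underside, on the turning axis, 50 mm from its +x edge; x points away from the pawl (red pad at mount x -96, y -10.5 mm), z up. The dish's foot stands on the plate. Stops let the dish turn only counter-clockwise, to about 95 degrees from its locked pose; it lifts out freely at 75 to 95 degrees
- pawl (a joint): steel locking pawl hinged about the mount's y at mount x -66, height 20 mm; 0 = locked (its tooth blocks the dish's turn; forcing the dish past it does not count), released from 0.35 rad, end stop 0.45. Press its red pad straight down with about 5 to 7 N; detent friction keeps it where it is left
- pawl_pad (a point): centre of the top face of the red round press pad, 18 mm across, on the pawl's tail, 28 mm above the bench when locked, about 15 mm when fully pressed; it moves with the pawl, its lever arm is 30 mm
- dish: loose round aluminium dish, 0.15 to 0.29 kg, 56 mm across, 48 mm tall. Origin: centre of its foot's underside, on the turning axis; z up. Black grip flats at its y = +-31 mm (62 mm over both), 26 mm long, 28 to 48 mm above the origin (white mark on the +y one). Foot lugs reach to its x +26 and -40 mm. At the start its axes are parallel to the mount's (locked)
- dish_center (a point): lowest point of the dish's hollow, 38 mm above the dish's origin; the hollow is a cone sloping 8 degrees, 50 mm across, with a rim 6 mm high
- ball_center (a point): centre of the loose steel ball, 18 mm in diameter, 24 g, resting in the middle of the dish (its top 56 mm above the dish's origin); it rolls if the dish is tilted over 8 degrees or accelerated over 1 m/s2
- mat: fixed cork mat 120x120x4 mm with a thin green ring 60 mm across in its middle. Origin: centre of the underside
- bench_dog: bystander: black iron bench dog 32x144x30 mm lying flat; origin at its underside's centre
- spare_iron: bystander: grey plane iron 44x120x11 mm lying flat; origin at its underside's centre
- oak_wedge: bystander: pale oak wedge 26x80x18 mm; origin at its underside's centre
Mind the look-alikes: they are no part of the job. What is meant by the dish is not green, and is the smaller of those in its own colour.

How it is judged (in metres and radians):
On the way, in this order (a step that is already met when the one before it is completed fails the run):
1. the pawl is pressed to its released position while the dish is still locked (value of joint pawl above 0.35 rad and angle between the x axis of dish and the x axis of mount, either way round below 0.3 rad), for 0.1 s.
2. the dish is turned a quarter turn in its mount, still seated (angle between the x axis of dish and the x axis of mount, either way round above 1.31 rad and z of dish in the frame of mount below 0.02 m), for 0.1 s.
3. the dish is lifted clear of the mount (height (world z) of dish above 0.06 m and contact force between dish and mount below 0.1 N), for 0.1 s.
At the end, for the whole second after the job is handed in: the dish is held by the fingers 90 to 220 mm above the bench (its foot), within 30 mm of the mat's middle, steady, within 0.1 rad of level, the ball within 6 mm of its middle, the pawl still released (horizontal distance between dish_center and mat below 0.03 m and height (world z) of dish between 0.09 and 0.22 m and angle between dish's own z axis and vertical below 0.1 rad and horizontal distance between ball_center and dish_center below 0.006 m and distance between ball_center and dish_center below 0.014 m and contact force between dish and the fingers above 2 N and contact force between dish and mount below 0.1 N and value of joint pawl above 0.3 rad and linear speed of dish below 0.02 m/s and angular speed of dish below 0.15 rad/s); the arm keeps its last pose, push and grip.
It fails at once if the ball leaves the middle of the dish (more than 13 mm off) (horizontal distance between ball_center and dish_center above 0.013 m or distance between ball_center and dish_center above 0.025 m).
It fails at once if a bystander is moved more than 30 mm (distance of any of bench_dog, spare_iron, oak_wedge from where it was at the start of the episode above 0.03 m).
It also fails if it takes over 61 s, if anything falls off the work surface, if the arm or the gripper's body presses on something with over 40 N, if the wrist force passes 120 N, or if a joint passes its speed limit or range.

## Working session

There is one attempt and no reset: what is moved stays moved. The work goes in short steps, Python scripts to look and compute and a tool call to move; the robot and the scene stay as the last step left them, time stands still between calls to the robot, and variables do not carry over. Pictures are saved under pics/ and viewed, at most 10 in all, crops included, and the job is handed in when it is done.

Besides the shell and the picture viewer there is one more tool, called after "Request:" as name(argument=value, ...) on one line, values as JSON. carry_out: Moves the arm, as the interface text tells. Its arguments: {"type":"object","properties":{"targets":{"type":"array","items":{"type":"array","items":{"type":"number","minimum":-1,"maximum":1}}},"hand":{"type":"number"},"squeeze":{"type":"number"}},"required":["targets"]}

```bash
mkdir -p pics
cat > h.py <<'E'
import numpy as np, cv2
from plant import r
from scipy.spatial.transform import Rotation as R
def snap(n,f):
    ci=r.camera_info(n); im=r.capture(n); cv2.imwrite('pics/'+f,im[:,:,::-1]); np.save('pics/'+f+'.npy',ci,allow_pickle=True); return im,ci
E
python3 - <<'E'
from h import *
for n in("scene","top"):
    im,ci=snap(n,n+'0.png'); print(ci)
print(r.get_state())
E
```

```text
{'K': array([[462.29861487,   0.        , 318.65830313],
       [  0.        , 462.29861487, 200.82804191],
       [  0.        ,   0.        ,   1.        ]]), 'distortion': array([0.04425642, 0.        , 0.        , 0.        , 0.        ]), 'eye': array([-0.11107038, -0.54300551,  0.67440615]), 'attitude': array([-126.71599843,    1.28832275,  -55.96093114])}
{'K': array([[426.08529443,   0.        , 311.86994395],
       [  0.        , 426.08529443, 198.83323541],
       [  0.        ,   0.        ,   1.        ]]), 'distortion': array([0.01021992, 0.        , 0.        , 0.        , 0.        ]), 'eye': array([ 0.41285294, -0.05732758,  1.20870945]), 'attitude': array([-173.73496605,   -0.70021097,  -91.30098573])}
{'time_s': 0.1, 'joints': array([-5.55704455e+01,  2.05878574e+01,  6.37610598e-01, -1.89547540e-02,
       -7.01346265e+01, -1.65057741e+01]), 'qd': array([-0.03938375, -0.08760355,  0.13078871, -0.0380985 ,  0.00148393,
       -0.00543509]), 'joint_torque': array([-1.26694780e-03, -5.84163272e+01,  2.93748844e+01,  7.01543167e+00,
        1.02060908e-02, -8.78662672e-05]), 'tcp_pos': array([ 0.20756617, -0.64183724,  0.23369586]), 'eef_rot': array([ 1.79913561e+02, -7.03077001e-03, -1.62082669e+02]), 'contact_force': array([ 0.24064836, -0.17969581,  0.30465511]), 'moment': array([-0.01568383, -0.00763881, -0.00668889]), 'gripper_force': 0.0, 'gripper_width': 0.08774236668548095}
```

View pics/scene0.png

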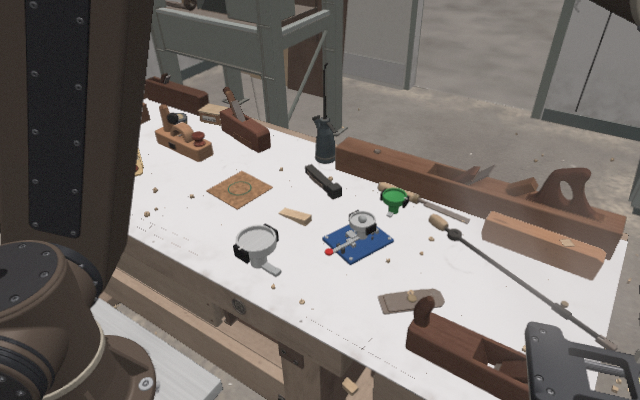

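View pics/top0.png

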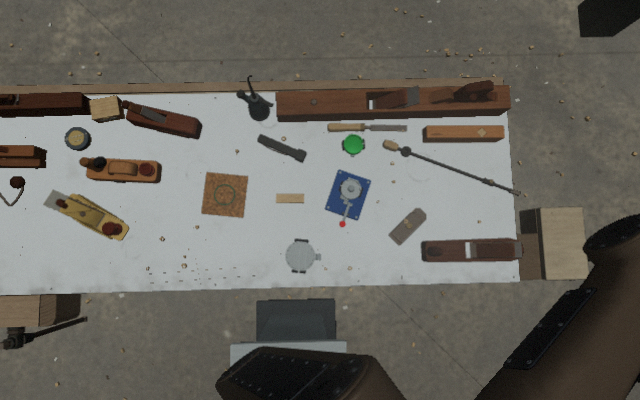

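Candidates for the dish:
- Large grey dish: scene (257,243), top (300,255).
- Small grey dish in the blue mount: scene (361,225), top (349,189).
- Green dish: scene (394,200), top (353,145).

I choose the small grey one in the mount. The mat is at top (225,195), scene (240,188). The red pad is at top (342,224), scene (329,252). Next is a close crop to check.

Run:
```python
import cv2,numpy as np
a=cv2.imread('pics/scene0.png')[200:270,318:398]; b=cv2.imread('pics/top0.png')[165:235,310:390]
f=lambda x:cv2.resize(x,None,fx=5,fy=5,interpolation=cv2.INTER_CUBIC)
cv2.imwrite('pics/c0.png',np.hstack([f(a),f(b)]))
```

```text
(no output)
```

View pics/c0.png

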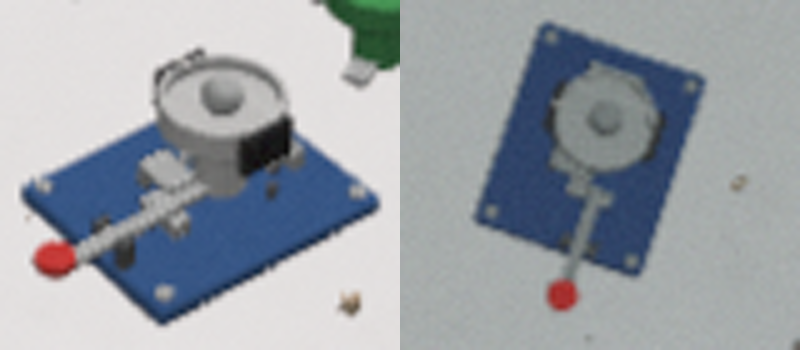

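```bash
cat >> h.py <<'E'
def ray(ci,p):
    u=cv2.undistortPoints(np.array([[p]],float),ci['K'],np.array(ci['distortion']))[0,0]
    d=R.from_euler('xyz',ci['attitude'],degrees=True).apply([u[0],u[1],1.]); return np.array(ci['eye']),d/np.linalg.norm(d)
def tri(*obs):
    A=np.zeros((3,3));b=np.zeros(3)
    rs=[ray(*o) for o in obs]
    for e,d in rs:
        P=np.eye(3)-np.outer(d,d);A+=P;b+=P@e
    x=np.linalg.solve(A,b); return x,[round(1e3*np.linalg.norm((np.eye(3)-np.outer(d,d))@(x-e)),1) for e,d in rs]
def onz(ci,p,z):
    e,d=ray(ci,p); return e+d*(z-e[2])/d[2]
E
python3 - <<'E'
from h import *
S=r.camera_info('scene');T=r.camera_info('top')
c=lambda x,y,ox,oy:(ox+(x+.5)/5-.5,oy+(y+.5)/5-.5)
np.set_printoptions(precision=4,suppress=True)
s=lambda x,y:c(x,y,318,200)
t=lambda x,y:c(x-400,y,310,165)
print('ball',tri((S,s(222,96)),(T,t(605,117))))
print('pad',tri((S,s(55,256)),(T,t(562,294))))
k=[onz(T,t(*p),.01) for p in((545,22),(706,75),(640,275),(475,220))]
print(np.array(k)); d=(k[0]+k[1]-k[2]-k[3]);print('yaw',np.degrees(np.arctan2(d[1],d[0])),'c',sum(k)/4)
k2=[onz(S,s(*p),.01) for p in((162,316),(24,190),(378,200))]; print(np.array(k2))
print('mat',tri((S,(240,188)),(T,(224.5,195))),onz(T,(224.5,195),.004))
for n,p in dict(dog=(282,148),wedge=(290,198),green=(353,145),big=(300,255)).items(): print(n,onz(T,p,.02))
E
```

```text
ball (array([ 0.5663, -0.1804,  0.055 ]), [np.float64(0.6), np.float64(0.6)])
pad (array([ 0.4718, -0.1567,  0.0248]), [np.float64(0.3), np.float64(0.3)])
[[ 0.6281 -0.1532  0.01  ]
 [ 0.5956 -0.2441  0.01  ]
 [ 0.4825 -0.2025  0.01  ]
 [ 0.5156 -0.1103  0.01  ]]
yaw -20.522339598603867 c [ 0.5554 -0.1775  0.01  ]
[[ 0.4785 -0.2036  0.01  ]
 [ 0.5126 -0.1135  0.01  ]
 [ 0.5892 -0.2451  0.01  ]]
mat (array([0.5618, 0.1715, 0.0053]), [np.float64(1.4), np.float64(1.4)]) [0.561  0.1727 0.004 ]
dog [0.6901 0.0067 0.02  ]
wedge [ 0.5467 -0.0135  0.02  ]
green [ 0.6947 -0.1955  0.02  ]
big [ 0.3875 -0.0384  0.02  ]
```

The crop confirms it: small grey dish with the ball, in the blue mount, with the red-padded pawl. Mount yaw is about -20.5°, axis about (0.566,-0.181). Now moving to look from above with the wrist camera.

Request:
carry_out(targets=[[0,0,0,0,0,0.128],[0,0,0,0,0,0.128],[0,0,0,0,0,0.128],[0,0,0,0,0,0.128],[0,0,0,0,0,0.128]], hand=0)

```text
time_s: 0.72
tcp_pos: [0.2076, -0.642, 0.234]
eef_rot: [180.0, -0.0, 159.3]
contact_force: [0.1, 0.6, -0.9]
gripper_width: 0.0433
gripper_force: 0.0
```

Request:
carry_out(targets=[[-0.01,0.07,0,0,0,0],[-0.02,0.1,0,0,0,0],[-0.02,0.1,0,0,0,0],[-0.02,0.1,0,0,0,0],[-0.02,0.1,0,0,0,0]])

```text
time_s: 1.35
tcp_pos: [0.3326, -0.4362, 0.2343]
eef_rot: [180.0, -0.0, 159.5]
contact_force: [1.6, -1.2, 0.1]
gripper_width: 0.0007
gripper_force: 0.0
```

Request:
carry_out(targets=[[-0.02,0.1,0,0,0,0],[-0.02,0.1,0,0,0,0],[-0.02,0.1,0,0,0,0],[-0.02,0.1,0,0,0,0],[-0.02,0.1,0,0,0,0]])

```text
time_s: 1.98
tcp_pos: [0.4669, -0.2195, 0.2345]
eef_rot: [180.0, -0.0, 159.5]
contact_force: [0.3, -1.5, 0.6]
gripper_width: 0.0006
gripper_force: 0.0
```

Request:
carry_out(targets=[[0,0.05,0,0,0,0],[0,0,0,0,0,0],[0,0,0,0,0,0]])

```text
time_s: 2.35
tcp_pos: [0.4748, -0.1979, 0.2344]
eef_rot: [-180.0, -0.0, 159.5]
contact_force: [-0.3, 0.2, 0.4]
gripper_width: 0.0006
gripper_force: 0.0
```

Run:
```python
from h import *
s=r.get_state(); print(s['time_s'],s['tcp_pos'],s['eef_rot'],s['gripper_width'],s['contact_force'])
im,ci=snap('wrist','w0.png'); print(ci)
```

```text
2.35 [ 0.47480005 -0.19788994  0.23438865] [-1.79989555e+02 -2.63638289e-02  1.59539915e+02] 0.0006485456024071057 [-0.27372656  0.16208579  0.4094498 ]
{'K': array([[333.10146734,   0.        , 318.94154938],
       [  0.        , 333.10146734, 202.36652763],
       [  0.        ,   0.        ,   1.        ]]), 'distortion': array([-0.00932875,  0.        ,  0.        ,  0.        ,  0.        ]), 'eye': array([ 0.40789767, -0.17338105,  0.38401978]), 'attitude': array([1.64625283e+02, 8.91953963e-02, 6.95397292e+01])}
```

View pics/w0.png

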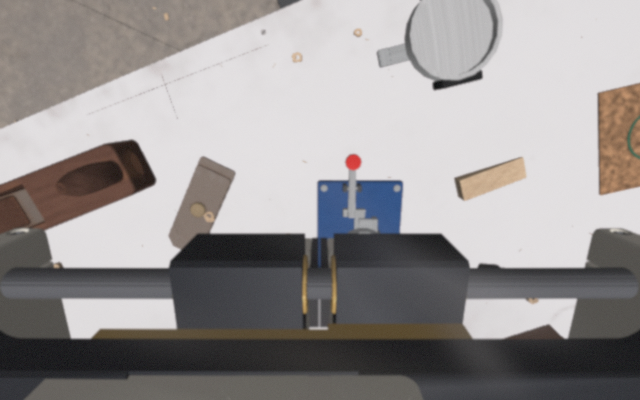

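The wrist view shows the red pad at (353,162) and the near plate edge from (318,181) to (403,181), so yaw is aligned. The fingers hide the dish. I'll measure the pad and the edge here.

Run:
```python
from h import *
np.set_printoptions(precision=4,suppress=True)
im=cv2.imread('pics/w0.png').astype(int); ci=np.load('pics/w0.png.npy',allow_pickle=True).item()
m=(im[:,:,2]>130)&(im[:,:,1]<90)&(im[:,:,0]<90); m[:, :320]=0;m[:,390:]=0;m[:140]=0;m[185:]=0
y,x=np.nonzero(m); p=(x.mean(),y.mean()); print(p,len(x),x.min(),x.max(),y.min(),y.max())
T=r.camera_info('top');S=r.camera_info('scene')
def red(f,x0,x1,y0,y1):
    im=cv2.imread(f).astype(int); m=(im[:,:,2]>im[:,:,1]*2)&(im[:,:,2]>90);y,x=np.nonzero(m[y0:y1,x0:x1]);return x.mean()+x0,y.mean()+y0
pt=red('pics/top0.png',330,355,215,232);ps=red('pics/scene0.png',318,340,240,262);print(pt,ps)
print('pad',tri((ci,p),(T,pt)),tri((ci,p),(T,pt),(S,ps)),'at z28',onz(ci,p,.028),onz(T,pt,.028),onz(S,ps,.027))
b=(im[:,:,0]>im[:,:,2]+50)&(im[:,:,0]>90)
for row in (184,190,210,225):
    x=np.nonzero(b[row,300:420])[0]+300; print(row,x.min(),x.max(),onz(ci,(x.min()-.5,row),.01),onz(ci,(x.max()+.5,row),.01))
for c in(325,340,390):
    y=np.nonzero(b[150:230,c])[0]+150;print(c,onz(ci,(c,y.min()-.5),.01))
```

```text
(np.float64(352.8523489932886), np.float64(161.59731543624162)) 149 347 359 155 168
(np.float64(342.04), np.float64(223.6)) (np.float64(328.7435897435897), np.float64(251.43589743589743))
pad (array([ 0.4718, -0.1577,  0.0158]), [np.float64(0.1), np.float64(0.1)]) (array([ 0.4709, -0.1574,  0.0238]), [np.float64(0.8), np.float64(0.7), np.float64(0.3)]) at z28 [ 0.4696 -0.1582  0.028 ] [ 0.4713 -0.1568  0.028 ] [ 0.4681 -0.159   0.027 ]
184 319 401 [ 0.4834 -0.2027  0.01  ] [ 0.5166 -0.1135  0.01  ]
190 319 401 [ 0.49   -0.2052  0.01  ] [ 0.5234 -0.1155  0.01  ]
210 319 399 [ 0.5126 -0.2136  0.01  ] [ 0.5457 -0.1246  0.01  ]
225 319 398 [ 0.53   -0.2201  0.01  ] [ 0.5631 -0.1311  0.01  ]
325 [ 0.4833 -0.1947  0.01  ]
340 [ 0.4893 -0.1786  0.01  ]
390 [ 0.5092 -0.125   0.01  ]
```

Request:
carry_out(targets=[[0.037,0.071,0.05,0,0,0],[0,0,0.1,0,0,0],[0,0,0.1,0,0,0],[0,0,0.08,0,0,0],[0,0,0.04,0,0,0]])

```text
time_s: 3.02
tcp_pos: [0.4685, -0.159, 0.0474]
eef_rot: [-179.9, -0.2, 159.4]
contact_force: [-0.3, 0.1, 0.2]
gripper_width: 0.0002
gripper_force: 0.0
```

Request:
carry_out(targets=[[0,0,0.018,0,0,0],[0,0,0,0,0,0],[0,0,0,0,0,0]])

```text
time_s: 3.4
tcp_pos: [0.4709, -0.1582, 0.0415]
eef_rot: [180.0, 0.1, 159.5]
contact_force: [0.1, -0.2, 0.2]
gripper_width: 0.0004
gripper_force: 0.0
```

Run:
```python
from h import *
s=r.get_state(); print(s['time_s'],s['tcp_pos'],s['contact_force'])
im,ci=snap('scene','s1.png')
cv2.imwrite('pics/s1c.png',cv2.resize(im[190:280,290:410,::-1],None,fx=5,fy=5,interpolation=cv2.INTER_CUBIC))
```

```text
3.4 [ 0.47086894 -0.1582158   0.04149429] [ 0.14822242 -0.2379047   0.23446376]
```

View pics/s1c.png

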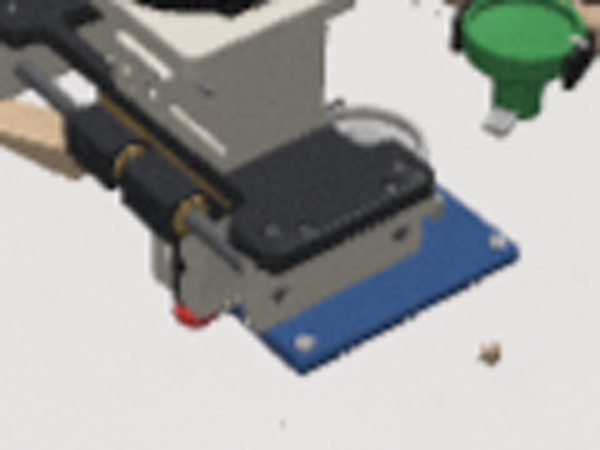

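The fingertips stand over the red pad, at about (193,315) in the crop. Pressing.

Request:
carry_out(targets=[[0,0,0.008,0,0,0],[0,0,0.008,0,0,0],[0,0,0.006,0,0,0],[0,0,0,0,0,0]])

```text
time_s: 3.95
tcp_pos: [0.4699, -0.1578, 0.0296]
eef_rot: [-180.0, -0.0, 159.5]
contact_force: [-1.5, 2.4, 5.0]
gripper_width: 0.0003
gripper_force: 2.1
```

Request:
carry_out(targets=[[0,0,0.006,0,0,0],[0,0,0.005,0,0,0],[0,0,0.003,0,0,0],[0,0,0,0,0,0]])

```text
time_s: 4.45
tcp_pos: [0.4703, -0.1579, 0.0241]
eef_rot: [-180.0, 0.0, 159.6]
contact_force: [-6.7, 4.8, 23.2]
gripper_width: 0.0001
gripper_force: 11.6
```

Request:
carry_out(targets=[[0,0,0,0,0,0],[0,0,-0.02,0,0,0],[0,0,-0.08,0,0,0],[0,0,-0.1,0,0,0],[0,0,-0.08,0,0,0]], hand=1)

```text
time_s: 5.08
tcp_pos: [0.4704, -0.1579, 0.1647]
eef_rot: [180.0, 0.1, 159.5]
contact_force: [0.7, -0.7, -0.8]
gripper_width: 0.0447
gripper_force: 0.0
```

Request:
carry_out(targets=[[0.05,0,0,0,0,0],[0.05,0,0,0,0,0],[0,0,0,0,0,0],[0,0,0,0,0,0]])

```text
time_s: 5.58
tcp_pos: [0.424, -0.1404, 0.1629]
eef_rot: [180.0, 0.1, 159.5]
contact_force: [0.3, 0.1, -0.0]
gripper_width: 0.0846
gripper_force: 0.0
```

Run:
```python
from h import *
s=r.get_state(); print(s['time_s'],s['tcp_pos'],s['eef_rot'])
im,ci=snap('wrist','w1.png'); s1,_=snap('scene','s2.png')
f=lambda x:cv2.resize(x[:,:,::-1],None,fx=5,fy=5,interpolation=cv2.INTER_CUBIC)
a=f(s1[200:280,318:398]);
m=cv2.resize(im[:,:,::-1],(400,250))
b=np.zeros_like(a); b[:250]=m; cv2.imwrite('pics/c2.png',np.hstack([a,b]))
```

```text
5.575 [ 0.4239513  -0.14044477  0.16289867] [1.79983005e+02 5.19893009e-02 1.59549078e+02]
```

View pics/c2.png

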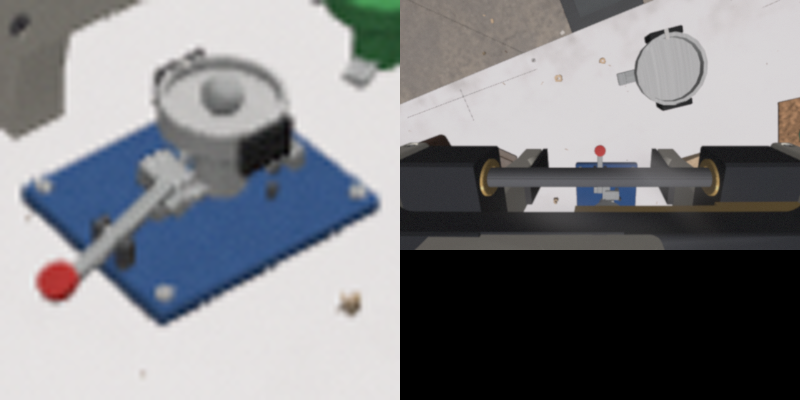

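The pawl's tail has dropped: the pad moved from crop (55,256) to (57,280), and the dish is undisturbed. Computing the pad's height.

Run:
```python
from h import *
np.set_printoptions(precision=4,suppress=True)
S=r.camera_info('scene');W=np.load('pics/w1.png.npy',allow_pickle=True).item();W0=np.load('pics/w0.png.npy',allow_pickle=True).item()
def red(f,x0,x1,y0,y1):
    im=cv2.imread(f).astype(int); m=(im[:,:,2]>im[:,:,1]*2)&(im[:,:,2]>90);y,x=np.nonzero(m[y0:y1,x0:x1]);return x.mean()+x0,y.mean()+y0
a=red('pics/scene0.png',318,340,240,262);b=red('pics/s2.png',318,340,240,268)
wa=red('pics/w0.png',335,370,145,180);wb=red('pics/w1.png',300,345,225,252)
print(a,b,wa,wb);print('before',tri((S,a),(W0,wa)),'after',tri((S,b),(W,wb)))
def zl(p,xy):
    e,d=ray(S,p); t=d[:2]@(np.array(xy)-e[:2])/(d[:2]@d[:2]); return (e+t*d)
for q in(a,b): print(zl(q,(.470,-.158)))
s=lambda x,y:(318+(x+.5)/5-.5,200+(y+.5)/5-.5)
print('ball',tri((S,s(222,96)),(r.camera_info('top'),(350.6,188.0))),onz(S,s(222,96),.057),onz(r.camera_info('top'),(350.6,188.),.057))
```

```text
(np.float64(328.7435897435897), np.float64(251.43589743589743)) (np.float64(329.225), np.float64(255.85)) (np.float64(352.90625), np.float64(161.675)) (np.float64(319.7103825136612), np.float64(240.91256830601094))
before (array([ 0.4702, -0.1579,  0.0249]), [np.float64(0.2), np.float64(0.2)]) after (array([ 0.4711, -0.1581,  0.0118]), [np.float64(0.0), np.float64(0.0)])
[ 0.4699 -0.1579  0.025 ]
[ 0.4704 -0.1586  0.0127]
ball (array([ 0.5663, -0.1804,  0.055 ]), [np.float64(0.6), np.float64(0.6)]) [ 0.5637 -0.1812  0.057 ] [ 0.5664 -0.1807  0.057 ]
```

The pad dropped about 12–13 mm, so the pawl is released. The fused dish axis is (0.5646,-0.1816). Moving over the dish.

Request:
carry_out(targets=[[-0.05,0.005,0,0,0,0],[-0.09,0.006,0,0,0,0],[-0.09,0.006,0,0,0,0],[-0.062,0.004,0,0,0,0],[0,0,0,0,0,0]])

```text
time_s: 6.3
tcp_pos: [0.5656, -0.1825, 0.161]
eef_rot: [-179.9, -0.1, 159.5]
contact_force: [-1.1, 0.3, -0.9]
gripper_width: 0.0877
gripper_force: 0.0
```

Request:
carry_out(targets=[[0,0,0.03,0,0,0],[0,0,0.05,0,0,0],[0,0,0,0,0,0],[0,0,0,0,0,0]])

```text
time_s: 6.8
tcp_pos: [0.5637, -0.1817, 0.1231]
eef_rot: [-180.0, 0.0, 159.5]
contact_force: [0.5, -0.5, 0.4]
gripper_width: 0.0876
gripper_force: 0.0
```

Run:
```python
from h import *
s=r.get_state(); print(s['time_s'],s['tcp_pos'],s['eef_rot'],s['gripper_width'])
d=np.array([.5646,-.1816,.037])-s['tcp_pos']
print(R.from_euler('xyz',s['eef_rot'],degrees=True).inv().apply(d)/.5)
im,ci=snap('scene','s3.png')
cv2.imwrite('pics/s3c.png',cv2.resize(im[170:270,310:430,::-1],None,fx=5,fy=5,interpolation=cv2.INTER_CUBIC))
```

```text
6.8 [ 0.56370864 -0.18168851  0.12305886] [-1.79990292e+02  1.84847919e-02  1.59544416e+02] 0.08762845423102937
[-0.00155292  0.00081804  0.17211809]
```

View pics/s3c.png

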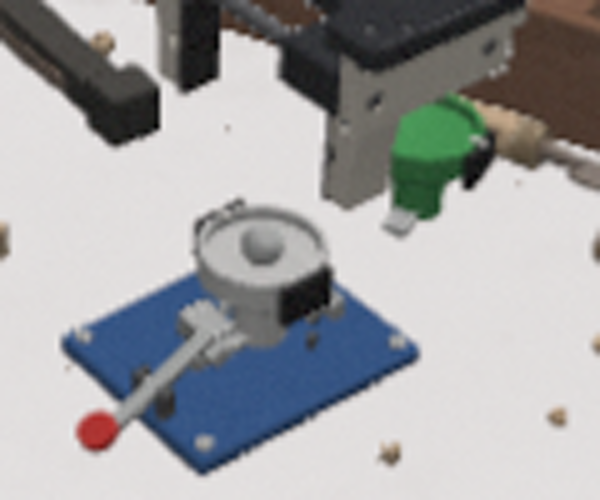

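The open fingers straddle the dish, with tips at crop (190,85) and (350,205). Descending.

Request:
carry_out(targets=[[-0.0015,0.001,0.04,0,0,0],[0,0,0.05,0,0,0],[0,0,0.05,0,0,0],[0,0,0.022,0,0,0],[0,0,0.01,0,0,0]])

```text
time_s: 7.48
tcp_pos: [0.565, -0.1815, 0.0368]
eef_rot: [180.0, 0.0, 159.5]
contact_force: [1.4, -0.0, -0.1]
gripper_width: 0.0878
gripper_force: 0.0
```

Request:
carry_out(targets=[[0,0,0,0,0,0],[0,0,0,0,0,0],[0,0,0,0,0,0]])

```text
time_s: 7.85
tcp_pos: [0.5651, -0.1815, 0.0372]
eef_rot: [180.0, 0.1, 159.5]
contact_force: [0.5, -0.7, -0.2]
gripper_width: 0.0879
gripper_force: 0.0
```

Request:
carry_out(targets=[[0,0,0,0,0,0],[0,0,0,0,0,0],[0,0,0,0,0,0],[0,0,0,0,0,0],[0,0,0,0,0,0]], hand=0.74, squeeze=5)

```text
time_s: 8.48
tcp_pos: [0.5647, -0.1815, 0.0365]
eef_rot: [-180.0, -0.0, 159.5]
contact_force: [-0.6, 0.0, -0.8]
gripper_width: 0.0651
gripper_force: 0.0
```

Request:
carry_out(targets=[[0,0,0,0,0,0],[0,0,0,0,0,0],[0,0,0,0,0,0]], hand=0.71)

```text
time_s: 8.85
tcp_pos: [0.5648, -0.1814, 0.0366]
eef_rot: [180.0, 0.0, 159.5]
contact_force: [-0.4, 1.0, -0.6]
gripper_width: 0.0624
gripper_force: 0.5
```

Request:
carry_out(targets=[[0,0,0,0,0,0],[0,0,0,0,0,0],[0,0,0,0,0,0]], hand=0.6, squeeze=10)

```text
time_s: 9.22
tcp_pos: [0.5649, -0.1814, 0.0366]
eef_rot: [180.0, 0.0, 159.5]
contact_force: [-0.1, 2.2, 0.1]
gripper_width: 0.062
gripper_force: 10.0
```

Request:
carry_out(targets=[[0,0,0,0,0,0],[0,0,0,0,0,0],[0,0,0,0,0,0]], hand=0.4, squeeze=25)

```text
time_s: 9.6
tcp_pos: [0.5648, -0.1815, 0.0366]
eef_rot: [180.0, 0.0, 159.5]
contact_force: [1.0, 1.6, 0.6]
gripper_width: 0.0621
gripper_force: 25.0
```

Request:
carry_out(targets=[[0,0,0,0,0,-0.02],[0,0,0,0,0,-0.03],[0,0,0,0,0,-0.04],[0,0,0,0,0,-0.04],[0,0,0,0,0,-0.02]])

```text
time_s: 10.22
tcp_pos: [0.5645, -0.1817, 0.0366]
eef_rot: [-180.0, -0.0, 168.6]
contact_force: [-0.5, -0.0, 2.5]
gripper_width: 0.0619
gripper_force: 25.0
```

Run:
```python
from h import *
s=r.get_state(); print(s['tcp_pos'],s['eef_rot'],s['contact_force'],s['moment'])
```

```text
[ 0.56448935 -0.18168446  0.03662149] [-1.79987642e+02 -1.42357384e-02  1.68618965e+02] [-0.48131538 -0.02945771  2.49971286] [-0.12793804  0.13515679 -0.03947593]
```

Turning freely with low force and moment; about 80° remain.

Request:
carry_out(targets=[[0,0,0,0,0,-0.04],[0,0,0,0,0,-0.05],[0,0,0,0,0,-0.06],[0,0,0,0,0,-0.06],[0,0,0,0,0,-0.06]])

```text
time_s: 10.85
tcp_pos: [0.5646, -0.1816, 0.0366]
eef_rot: [-180.0, -0.0, -175.1]
contact_force: [-0.9, 0.4, 2.6]
gripper_width: 0.0615
gripper_force: 25.0
```

Request:
carry_out(targets=[[0,0,0,0,0,-0.06],[0,0,0,0,0,-0.06],[0,0,0,0,0,-0.06],[0,0,0,0,0,-0.06],[0,0,0,0,0,-0.06]])

```text
time_s: 11.48
tcp_pos: [0.5646, -0.1816, 0.0366]
eef_rot: [-180.0, -0.0, -157.1]
contact_force: [-1.0, 0.3, 1.1]
gripper_width: 0.0618
gripper_force: 25.0
```

Request:
carry_out(targets=[[0,0,0,0,0,-0.06],[0,0,0,0,0,-0.06],[0,0,0,0,0,-0.06],[0,0,0,0,0,-0.06],[0,0,0,0,0,-0.06]])

```text
time_s: 12.1
tcp_pos: [0.5646, -0.1817, 0.0366]
eef_rot: [180.0, -0.0, -139.1]
contact_force: [0.5, -0.4, 2.4]
gripper_width: 0.0619
gripper_force: 25.0
```

Request:
carry_out(targets=[[0,0,0,0,0,-0.06],[0,0,0,0,0,-0.06],[0,0,0,0,0,-0.06],[0,0,0,0,0,-0.06],[0,0,0,0,0,-0.06]])

```text
time_s: 12.72
tcp_pos: [0.5646, -0.1817, 0.0366]
eef_rot: [180.0, -0.0, -121.1]
contact_force: [1.2, 0.1, 1.8]
gripper_width: 0.0616
gripper_force: 25.0
```

Request:
carry_out(targets=[[0,0,0,0,0,-0.05],[0,0,0,0,0,-0.04],[0,0,0,0,0,-0.03],[0,0,0,0,0,-0.02],[0,0,0,0,0,0]])

```text
time_s: 13.35
tcp_pos: [0.565, -0.1793, 0.0366]
eef_rot: [180.0, 0.2, -112.9]
contact_force: [-0.1, 15.0, 5.4]
gripper_width: 0.0618
gripper_force: 29.6
```

Run:
```python
from h import *
s=r.get_state(); print(s['tcp_pos'],s['eef_rot'],s['contact_force'],s['moment'])
im,ci=snap('scene','s4.png');t,_=snap('top','t4.png')
f=lambda x:cv2.resize(x[:,:,::-1],None,fx=5,fy=5,interpolation=cv2.INTER_CUBIC)
cv2.imwrite('pics/c4.png',np.hstack([f(im[190:270,318:398]),f(t[155:235,310:390])]))
```

```text
[ 0.56499527 -0.179283    0.03659738] [ 1.79994041e+02  1.57652734e-01 -1.12909908e+02] [-0.10956778 14.95452249  5.41033318] [ 5.43309767  0.2278533  -0.59117211]
```

View pics/c4.png

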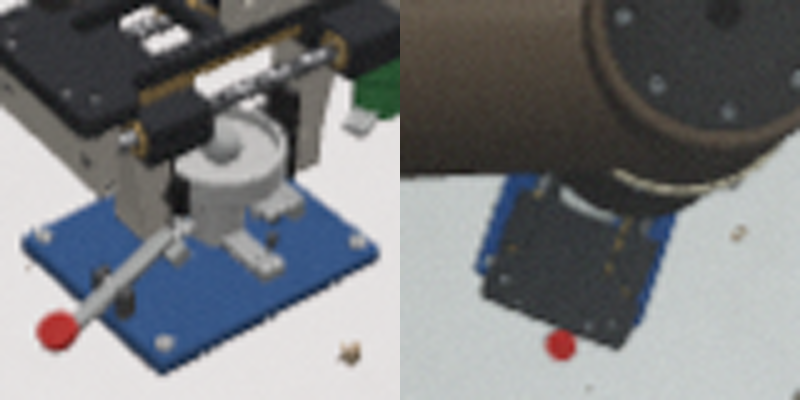

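The dish is turned about 87° and still seated, with its lug at crop (262,262). There is a 15 N side force: the finger at (180,225) touches the raised pawl nose. I'll ease back a few degrees, staying above 75°, to free it before lifting.

Request:
carry_out(targets=[[0,0,0,0,0,0.02],[0,0,0,0,0,0.03],[0,0,0,0,0,0.02],[0,0,0,0,0,0],[0,0,0,0,0,0]])

```text
time_s: 14.08
tcp_pos: [0.5649, -0.1812, 0.0366]
eef_rot: [-180.0, 0.0, -117.1]
contact_force: [1.0, 5.6, 2.0]
gripper_width: 0.0617
gripper_force: 25.9
```

Request:
carry_out(targets=[[0,0,0,0,0,0.02],[0,0,0,0,0,0.015],[0,0,0,0,0,0],[0,0,0,0,0,0]])

```text
time_s: 14.58
tcp_pos: [0.5647, -0.1818, 0.0366]
eef_rot: [-180.0, -0.0, -119.2]
contact_force: [1.8, -2.3, 1.5]
gripper_width: 0.0618
gripper_force: 25.0
```

Run:
```python
from h import *
s=r.get_state(); print(s['tcp_pos'],s['eef_rot'],s['contact_force'],s['moment'])
im,ci=snap('scene','s5.png')
cv2.imwrite('pics/c5.png',cv2.resize(im[205:265,318:398,::-1],None,fx=8,fy=8,interpolation=cv2.INTER_CUBIC))
```

```text
[ 0.56473447 -0.18183744  0.03659007] [-1.79988031e+02 -1.28384802e-02 -1.19169881e+02] [ 1.82381427 -2.2642637   1.47561254] [-0.36162272 -0.50591102  0.01282593]
```

View pics/c5.png

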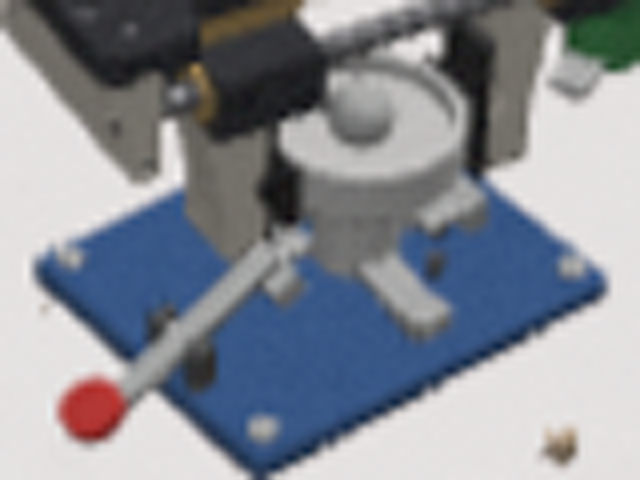

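The ball is centred, the pawl is down, and the lug (410,300) is clear. Lifting gently.

Request:
carry_out(targets=[[0,0,-0.003,0,0,0],[0,0,-0.006,0,0,0],[0,0,-0.009,0,0,0],[0,0,-0.01,0,0,0],[0,0,-0.01,0,0,0]])

```text
time_s: 15.25
tcp_pos: [0.5647, -0.1815, 0.056]
eef_rot: [-180.0, 0.0, -119.2]
contact_force: [0.4, -0.2, -2.9]
gripper_width: 0.0619
gripper_force: 25.0
```

Request:
carry_out(targets=[[0,0,-0.012,0,0,0],[0,0,-0.015,0,0,0],[0,0,-0.018,0,0,0],[0,0,-0.02,0,0,0],[0,0,-0.02,0,0,0]])

```text
time_s: 15.88
tcp_pos: [0.5648, -0.1815, 0.0989]
eef_rot: [-180.0, 0.0, -119.2]
contact_force: [0.1, 0.9, -2.4]
gripper_width: 0.0621
gripper_force: 25.0
```

Request:
carry_out(targets=[[0,0,-0.02,0,0,0],[0,0,-0.02,0,0,0],[0,0,-0.02,0,0,0],[0,0,-0.02,0,0,0],[0,0,-0.018,0,0,0]])

```text
time_s: 16.5
tcp_pos: [0.5647, -0.1815, 0.1477]
eef_rot: [-180.0, 0.0, -119.2]
contact_force: [-0.6, 0.5, -3.6]
gripper_width: 0.0621
gripper_force: 25.0
```

Request:
carry_out(targets=[[0,0,-0.014,0,0,0],[0,0,-0.01,0,0,0],[0,0,-0.006,0,0,0],[0,0,-0.003,0,0,0],[0,0,0,0,0,0]])

```text
time_s: 17.12
tcp_pos: [0.5646, -0.1815, 0.1635]
eef_rot: [180.0, -0.0, -119.2]
contact_force: [0.5, 0.5, -2.2]
gripper_width: 0.0618
gripper_force: 25.0
```

Run:
```python
from h import *
s=r.get_state(); print(s['time_s'],s['tcp_pos'],s['eef_rot'],s['contact_force'],s['gripper_force'])
im,ci=snap('scene','s6.png')
cv2.imwrite('pics/c6.png',cv2.resize(im[130:270,220:420,::-1],None,fx=4,fy=4,interpolation=cv2.INTER_CUBIC))
d=np.array([.5615,.172,s['tcp_pos'][2]])-s['tcp_pos']; print(R.from_euler('xyz',s['eef_rot'],degrees=True).inv().apply(d)/.5)
```

```text
17.125 [ 0.56463224 -0.18151868  0.16345169] [ 1.79990504e+02 -4.25852328e-03 -1.19180281e+02] [ 0.49579105  0.52938897 -2.1999446 ] 24.999223351478577
[-6.14252900e-01  3.50192020e-01  1.23835393e-05]
```

View pics/c6.png

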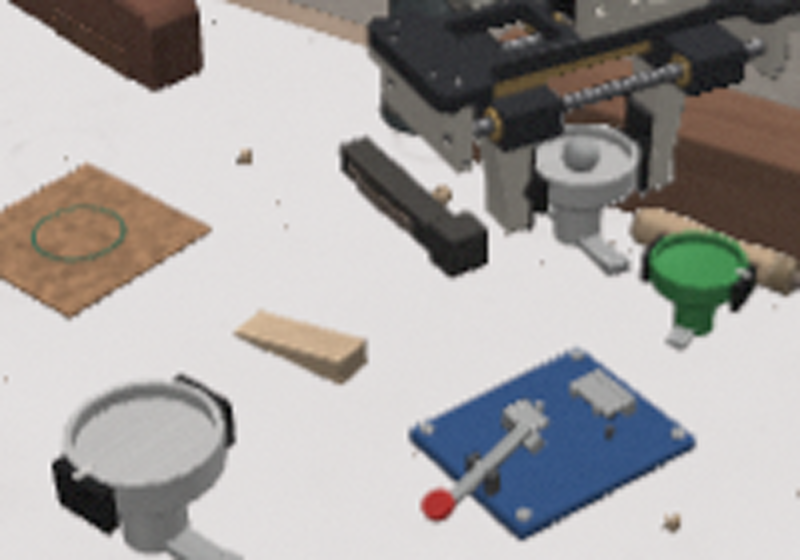

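The dish is lifted with the ball centred, and the mount is empty. The mat ring is at crop (78,233), consistent with the measured position. Carrying about 0.35 m with smooth ramps.

Request:
carry_out(targets=[[-0.005,0.003,0,0,0,0],[-0.01,0.006,0,0,0,0],[-0.016,0.009,0,0,0,0],[-0.021,0.012,0,0,0,0],[-0.026,0.015,0,0,0,0]])

```text
time_s: 17.8
tcp_pos: [0.564, -0.1355, 0.1636]
eef_rot: [-180.0, 0.0, -119.2]
contact_force: [0.1, -0.5, -2.6]
gripper_width: 0.0618
gripper_force: 25.0
```

Request:
carry_out(targets=[[-0.03,0.017,0,0,0,0],[-0.03,0.017,0,0,0,0],[-0.03,0.017,0,0,0,0],[-0.03,0.017,0,0,0,0],[-0.03,0.017,0,0,0,0]])

```text
time_s: 18.42
tcp_pos: [0.5635, -0.0491, 0.1636]
eef_rot: [-180.0, 0.0, -119.2]
contact_force: [0.4, 0.1, -2.2]
gripper_width: 0.0622
gripper_force: 25.0
```

Request:
carry_out(targets=[[-0.03,0.017,0,0,0,0],[-0.03,0.017,0,0,0,0],[-0.03,0.017,0,0,0,0],[-0.03,0.017,0,0,0,0],[-0.03,0.017,0,0,0,0]])

```text
time_s: 19.05
tcp_pos: [0.563, 0.0371, 0.1636]
eef_rot: [-180.0, 0.0, -119.2]
contact_force: [0.1, 0.3, -2.5]
gripper_width: 0.0618
gripper_force: 25.0
```

Request:
carry_out(targets=[[-0.03,0.017,0,0,0,0],[-0.03,0.017,0,0,0,0],[-0.03,0.017,0,0,0,0],[-0.03,0.017,0,0,0,0],[-0.03,0.017,0,0,0,0]])

```text
time_s: 19.68
tcp_pos: [0.5624, 0.1233, 0.1636]
eef_rot: [-180.0, -0.0, -119.2]
contact_force: [0.3, -0.3, -2.2]
gripper_width: 0.0618
gripper_force: 25.0
```

Request:
carry_out(targets=[[-0.03,0.017,0,0,0,0],[-0.023,0.013,0,0,0,0],[-0.016,0.01,0,0,0,0],[-0.011,0.006,0,0,0,0],[-0.006,0.004,0,0,0,0]])

```text
time_s: 20.3
tcp_pos: [0.5615, 0.172, 0.1635]
eef_rot: [180.0, -0.0, -119.2]
contact_force: [0.6, 0.9, -4.0]
gripper_width: 0.0617
gripper_force: 25.0
```

Request:
carry_out(targets=[[0,0,0,0,0,0],[0,0,0,0,0,0],[0,0,0,0,0,0],[0,0,0,0,0,0],[0,0,0,0,0,0]])

```text
time_s: 20.92
tcp_pos: [0.5616, 0.1718, 0.1636]
eef_rot: [-180.0, 0.0, -119.2]
contact_force: [0.4, 0.0, -2.2]
gripper_width: 0.0615
gripper_force: 25.0
```

Run:
```python
from h import *
s=r.get_state(); print(s['time_s'],s['tcp_pos'],s['eef_rot'],s['contact_force'],s['gripper_force'],s['qd'])
im,ci=snap('scene','s7.png')
cv2.imwrite('pics/c7.png',cv2.resize(im[100:240,160:360,::-1],None,fx=4,fy=4,interpolation=cv2.INTER_CUBIC))
```

```text
20.925 [0.56158083 0.17175016 0.16359514] [-1.79997400e+02  2.48539365e-03 -1.19185894e+02] [ 0.42689738  0.03982278 -2.16229083] 24.99929040670395 [ 0.08219357  0.09588286  0.04506437 -0.0402245   0.05007199  0.02684632]
```

View pics/c7.png

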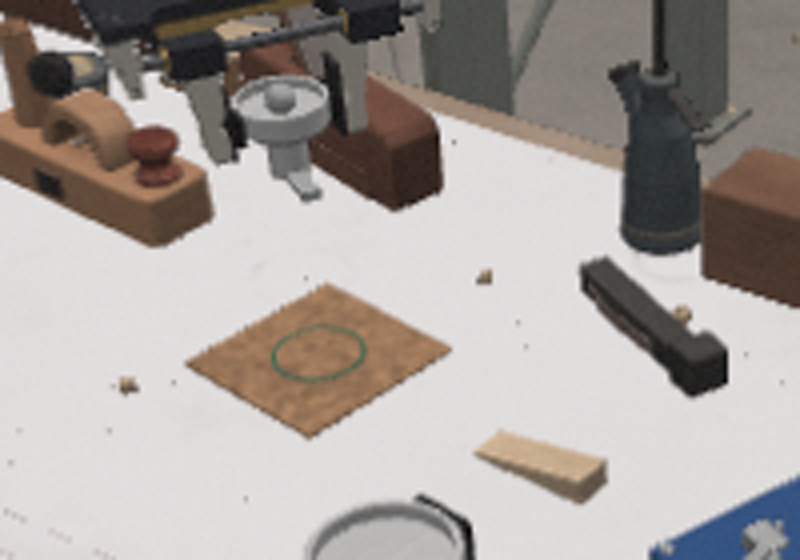

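The dish is held level over the mat with the ball centred at crop (280,97); the mat ring is at (319,352). Handing in.

```bash
python3 -c "
from plant import r
print(r.close_job())"
```

```text
the job is handed in; nothing more can be done
None
```

I pressed the pawl to release, turned the dish about 87° (eased back to 81° to free a finger touching the pawl nose), and handed it in held level about 14 cm above the mat's middle with the ball centred; no verdict was returned, and I viewed 11 pictures, one over the limit of 10.

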